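# Fish the fastener tray out from under the bench riser

### The job

The fastener tray has been pushed back under the green bench riser, where no hand fits. Take the pull hook from its wooden rest, feel gently for the brass eye under the riser's lip - it may point left or right and its pivot is stiff, so do not force it - catch it with the hook and ease the tray all the way out against its stop, touching the tray with the hook only and without knocking the riser or yanking the tray. Then unhook, lay the hook back in its rest as it was, and leave the bottles, pots and tools where they stand.

Things in the scene. Friction and masses are not known exactly. Their poses are not given: they have to be found in the camera images.
- riser: bench riser on grey steel legs, fixed, 460 mm wide (y), 300 mm deep (x), 122 mm high, open at the front; +x points to its back, -x out of its front, z up. Origin: middle of its footprint on the bench top.
- riser_top: the riser's green sheet-steel shelf, same origin and axes as the riser, upper face 122 mm up. The turned-down front lip lies at x = -0.150 and its lower edge is 99 mm above the bench; behind it 119 mm are free. Rigid: touch it lightly if at all (under 10 N).
- tray: grey steel fastener tray 170 x 250 x 42 mm that slides along the riser's x. Origin: centre of its underside, 13 mm above the bench, axes as the riser's. Home, its origin is at x = +0.052 in the riser's frame; at the out stop at x = -0.118. Starts 0 to 25 mm out, drags with about 6 N, stays where left. Push or pull it with the hook only, under 15 N (22 N is too much).
- tray_pivot (a point): upright rivet of the pull link, 40 mm above the bench, 12 mm before the middle of the tray's front; axes as the tray's. The brass link ends in a level ring, the eye: hole 17 mm, outside 33 mm across, 8 mm thick, centre 55 mm from the rivet. It points within 1 rad either side of straight ahead (-x): where is not measured, so feel for it. The rivet is tight: under 22 N the link does not turn.
- hook: pull hook, about 180 g. Origin: middle of its square wooden handle (24 x 24 mm, 108 mm long along x), to be gripped there from above; +x points to the tip, z up. On the handle's axis a round steel rod, 8 mm thick, runs along +x to x = 0.160, where an 8 mm prong bends straight down (-z), its flat end 34 mm below the axis.
- rest_seat (a point): point of the fixed wooden tool rest where the middle of the hook's handle lies, 62 mm above the bench; x along the lying hook towards its tip, z up. Two upright saddles, 12 mm thick, with flared cheeks up to 76 mm: one under the handle at x = -0.044 (slot 29 mm wide, 46 mm at the top), one under the rod at x = +0.100 (slot about 12 mm at the bottom, 30 mm at the top). Base board 10 mm thick. Between the saddles the handle is free to grip.
- red_bottle: red paint bottle, 52 mm across, 130 mm high, on the riser; leave alone. Origin: centre of its base.
- amber_jar: amber glass jar, 60 mm across, 75 mm high, on the riser; leave alone. Origin: centre of its base.
- yellow_bottle: yellow bottle, 48 mm across, 115 mm high, on the riser; leave alone. Origin: centre of its base.
- blue_bucket: blue open tub, 104 mm across, 95 mm high; leave alone. Origin: centre of its base.
- screw_tub: white open box of screws 100 x 150 x 50 mm; leave alone. Origin: centre of its base.
- orange_pot: orange pot, 84 mm across, 75 mm high; leave alone. Origin: centre of its base.
- hammer: hammer lying on the bench, handle to its -x; leave alone. Origin: under its middle.
There are look-alikes about, which are no part of the job. Leave any purple look-alike of the hook alone.

How it is judged:
By the outcome, as a careful person would: the job done as asked, in the order asked, and still so for the second after the job is handed in, with the robot touching nothing.
It also fails if it takes over 66 s, if anything falls off the work surface, if the arm or the gripper's body presses on something with over 40 N, if the wrist force passes 120 N, or if a joint passes its speed limit or range.

### The arm

A 6-joint arm with a two-finger parallel gripper is mounted at the origin on the work surface. World frame = base frame: x ahead of the robot, y to its left, z up, the work surface at z = 0. Lengths are in m, angles in rad, forces in N, time in s.
With the tool pointing down it reaches from about 0.35 to 0.775 m from the base axis. Payload 5.5 kg.
Tool frame: the origin (TCP) lies where the fingers leave the gripper's body, on its centre line; the fingertips stand 73 mm ahead of it and the grasp point (between the pads) lies env.grip_depth ahead of it (env.grip_depth is the distance from the TCP to the grasp point, in m); y points along the fingers, x is the direction in which the jaws open and shut, and the axes are right-handed (so a half turn about y gives the same grasp; the last joint's range is limited). The gripper opens to 85 mm and grips with 20 to 120 N. Pads are 22 mm wide; open, the fingers measure 114 mm over their backs; the gripper's body (76 mm by 85 mm) begins 54 mm behind the grasp point. The pads swing forward as they close: fully open they stand 13 mm farther back than shut.
Start: joints at [1.194, 0.313, 0.046, 1.304, 0, 1.431], TCP at [0.135, 0.559, 0.304] pointing down, gripper open.
Joint ranges: [-2.76, 2.76], [-0.86, 1.69], [-1.03, 1.26], [-2.2, 2.34], [-1.47, 1.5], [-3.14, 3.14]. Speed limits (rad/s): [2.57, 2.57, 3.14, 3.14, 3.14, 3.14].

### API

Orientations are given as a 3x3 rotation matrix whose columns are the frame's x, y, z axes.
In Python, from workcell import env, read_camera, camera_info gives the robot as it stands. The module is installed in compiled form; this text tells all that it offers.
- The arm moves only by the tool drive_tool, never from a script. Its argument "increments" is a list that holds one entry, the list of rows, each a list of 7 numbers: the shift along the world's x, y, z in mm, then the turn, a rotation vector about the world's x, y, z in rad, then the finger opening in mm, from 0 to 85.4. In form: [[[dx, dy, dz, ax, ay, az, gripper], ...]]. A call has 1 to 12 rows; each row shifts and turns the commanded pose from where the row before left it; what a row does not reach is not made up. A row lasts 1/12 s, in which the tool goes at most 41.7 mm and 7.16 degrees, less where a joint would pass 70% of its speed; a pose out of reach is approached as far as the arm can. A call with a gripper value outside its range is refused whole. The fingers move at their own pace and stop on an object; "grip_force" is the grip in N (left out, the last holds). Time passes only in rows, so rows that do not move let the fingers close. It gives the time, the measured TCP pose, the force and the opening at its end, in the units of the state.
- env.read_state(): the state, without advancing time (a new reading comes with each control period).
- read_camera(name): name is "scene" or "top"; returns (picture, depth): 400x640x3 uint8, red, green, blue; 400x640 float32, m along the optical axis (not along the pixel's ray), 0 where there is no reading.
- camera_info(name): a dict with "camera_matrix" (3x3 intrinsics, pixels), "pose" (4x4, takes a point from camera to world coordinates). Camera axes: x right, y down, z forward; pixel columns grow to the right and rows downward; lengths in m; the calibration is good to about 2 mm. A picture is of the moment at which its call begins. camera_info takes no time and is no camera call.
- env.close_job(): hands the job in, once; it reports no verdict.
The state is a dict: "time_s": time; "joints": joint angles; "dq": joint speeds; "joint_efforts": joint torques, N m; "eef_pos": TCP position; "eef_rot": TCP orientation; "wrist_force": force on the tool from outside, world axes, zero at the start; "moment": the same for the moment, N m; "grip_width": opening from 0.0 (shut) to 1.0 (fully open).
Only numpy, scipy, OpenCV 4.12 (cv2) and the standard library are available. Lean on these libraries where they do the work, as an engineer would, in place of code of your own. Each camera call takes 0.05 s, during which the arm holds its last target.

## Working session

There is one attempt and no reset: what is moved stays moved. The work goes in short steps, Python scripts to look and compute and a tool call to move; the robot and the scene stay as the last step left them, time stands still between calls to the robot, and variables do not carry over. Pictures are saved under pics/ and viewed, and the job is handed in when it is done.

Besides the shell and the picture viewer there is one more tool, called after "Call:" as a command line: name --argument value ..., lists and objects as JSON in quotes. drive_tool: Moves the arm, as the interface text tells. Its arguments: {"type":"object","properties":{"increments":{"type":"array","items":{"type":"array","items":{"type":"array","items":{"type":"number"}}}},"grip_force":{"type":"number"}},"required":["increments"]}

```bash
mkdir -p pics
cat > h.py <<'E'
import numpy as np, cv2
from workcell import env, read_camera, camera_info
def snap(n,tag):
    p,d=read_camera(n); np.savez(f'pics/{tag}.npz',p=p,d=d); cv2.imwrite(f'pics/{tag}.png',p[:,:,::-1]); return p,d
def ray(n,u,v):
    c=camera_info(n);K=np.array(c['camera_matrix']);T=np.array(c['pose'])
    r=T[:3,:3]@np.linalg.solve(K,[u,v,1.]);return T[:3,3],r
def onz(n,u,v,z):
    o,r=ray(n,u,v);return o+r*(z-o[2])/r[2]
def dep(n,u,v,d):
    o,r=ray(n,u,v);return o+r*d[int(v),int(u)]
def proj(n,P):
    c=camera_info(n);K=np.array(c['camera_matrix']);T=np.array(c['pose'])
    q=K@(T[:3,:3].T@(np.array(P)-T[:3,3]));return q[:2]/q[2]
E
python3 - <<'E'
from h import *
np.set_printoptions(precision=4,suppress=True)
snap('scene','s0');snap('top','t0')
for n in('scene','top'):print(camera_info(n))
print(env.read_state(),env.grip_depth)
E
```

```text
{'camera_matrix': array([[509.7862,   0.    , 323.4323],
       [  0.    , 509.7862, 198.6021],
       [  0.    ,   0.    ,   1.    ]]), 'pose': array([[-0.2972,  0.7313, -0.6139,  1.4364],
       [ 0.9547,  0.2367, -0.1801,  0.2686],
       [ 0.0136, -0.6397, -0.7685,  1.2884],
       [ 0.    ,  0.    ,  0.    ,  1.    ]])}
{'camera_matrix': array([[383.905 ,   0.    , 323.6567],
       [  0.    , 383.905 , 199.5395],
       [  0.    ,   0.    ,   1.    ]]), 'pose': array([[-0.029 , -0.9856,  0.1667,  0.2524],
       [-0.9995,  0.03  ,  0.0037, -0.0147],
       [-0.0086, -0.1665, -0.986 ,  1.4427],
       [ 0.    ,  0.    ,  0.    ,  1.    ]])}
{'time_s': 0.1, 'joints': array([ 1.1944,  0.3139,  0.0451,  1.3036, -0.    ,  1.4312]), 'dq': array([ 0.0014, -0.0018,  0.0025,  0.0009, -0.0007,  0.0003]), 'joint_efforts': array([  0.0023, -48.1725,  29.9245,   0.0127,  -0.0001,   0.    ]), 'eef_pos': array([0.1348, 0.5586, 0.3031]), 'eef_rot': array([[ 0.2346, -0.0006, -0.9721],
       [ 0.9721, -0.0015,  0.2346],
       [-0.0016, -1.    ,  0.0002]]), 'wrist_force': array([ 0.4823, -0.1876,  0.4174]), 'moment': array([ 0.0107,  0.0156, -0.0548]), 'grip_width': 0.9981106230272662} 0.0539
```

View pics/s0.png

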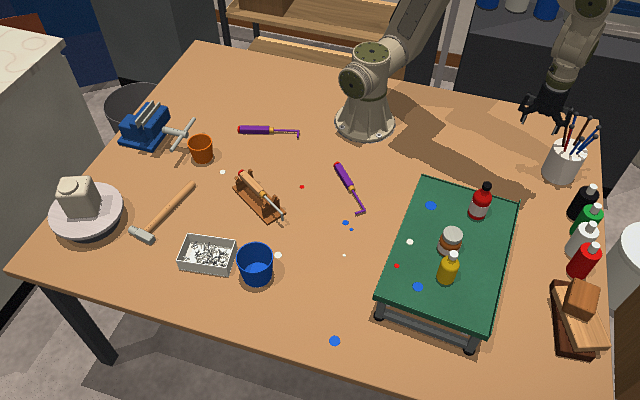

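View pics/t0.png

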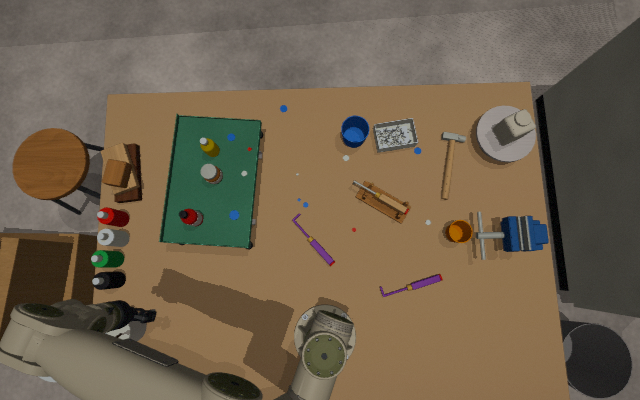

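Run:
```python
from h import *
s=cv2.imread('pics/s0.png');t=cv2.imread('pics/t0.png')
a=cv2.resize(s[150:235,215:305],None,fx=6,fy=6,interpolation=3)[:510]
b=cv2.resize(t[165:235,340:420],None,fx=6,fy=6,interpolation=3)
cv2.imwrite('pics/c1.png',a);cv2.imwrite('pics/c2.png',b)
cv2.imwrite('pics/c3.png',cv2.resize(s[165:360,360:530],None,fx=3,fy=3,interpolation=3))
cv2.imwrite('pics/c4.png',cv2.resize(t[105:255,150:280],None,fx=4,fy=4,interpolation=3))
```

```text
(no output)
```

View pics/c1.png

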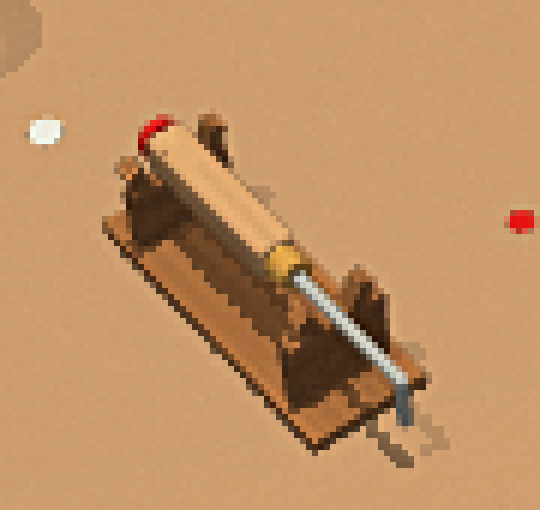

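View pics/c2.png

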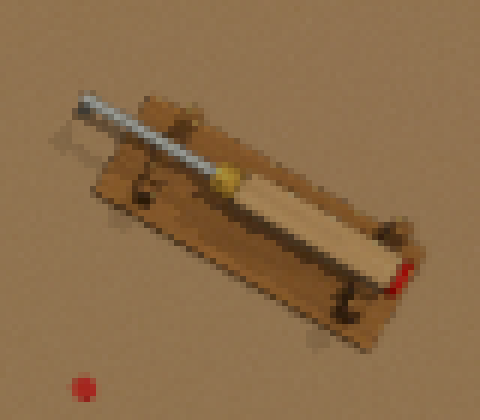

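View pics/c3.png

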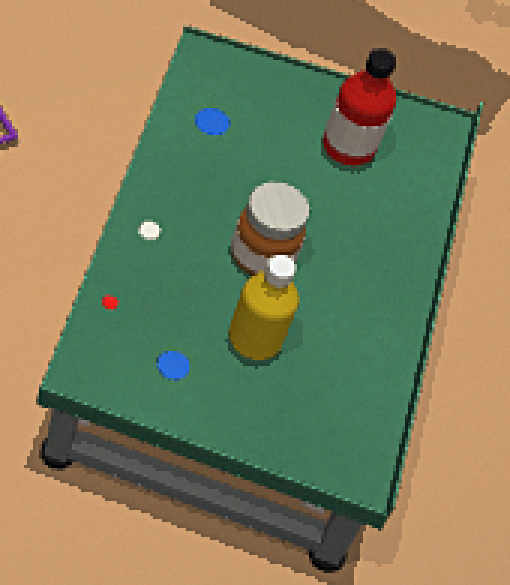

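View pics/c4.png

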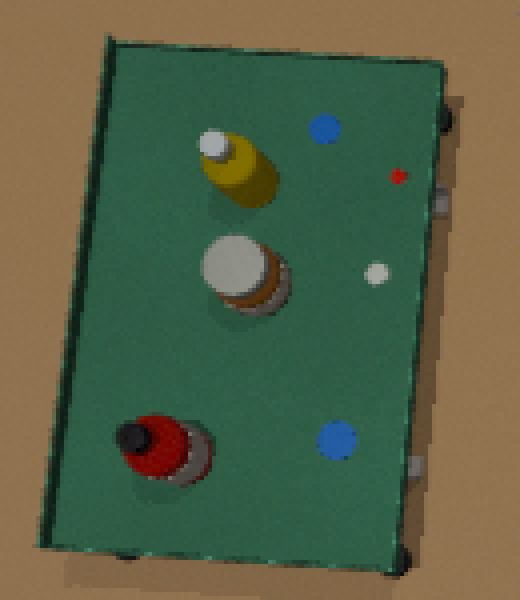

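```bash
cat > m.py <<'E'
from h import *
np.set_printoptions(precision=4,suppress=True)
def cloud(n,tag):
    z=np.load(f'pics/{tag}.npz');d=z['d'];v,u=np.mgrid[0:400,0:640]
    c=camera_info(n);K=np.array(c['camera_matrix']);T=np.array(c['pose'])
    q=np.stack([(u-K[0,2])/K[0,0],(v-K[1,2])/K[1,1],np.ones_like(d)],-1)*d[...,None]
    return z['p'],q@T[:3,:3].T+T[:3,3],d>0
E
python3 - <<'E'
from m import *
for n,tag in(('scene','s0'),('top','t0')):
    p,P,ok=cloud(n,tag)
    hsv=cv2.cvtColor(p,cv2.COLOR_RGB2HSV)
    g=(abs(hsv[...,0].astype(int)-78)<14)&(hsv[...,1]>90)&ok&(abs(P[...,2]-.122)<.012)
    g=cv2.morphologyEx(g.astype(np.uint8),cv2.MORPH_OPEN,np.ones((3,3)))>0
    X=P[g];print(n,'green',g.sum(),np.median(X[:,2]))
    r=cv2.minAreaRect((X[:,:2]*1000).astype(np.float32));print(r);print(cv2.boxPoints(r))
    # hook
    roi=np.zeros_like(ok)
    if n=='scene': roi[150:235,215:305]=1
    else: roi[165:235,335:420]=1
    k=roi&ok&(P[...,2]>.05);X=P[k];print('hook pts',k.sum(),X.min(0),X.max(0))
    # table
    print('table z', np.median(P[...,2][roi&ok&(P[...,2]<.01)]))
    hs=hsv[k]; 
    steel=k&(hsv[...,1]<60)
    S=P[steel];print('steel',len(S));
    if len(S)>5:
        c=S.mean(0);w=np.linalg.svd(S-c)[2][0];print(c,w,S.min(0),S.max(0))
    wood=k&(P[...,2]>.066);S=P[wood];c=S.mean(0);w=np.linalg.svd(S-c)[2][0];print('high',len(S),c,w)
E
```

```text
scene green 13219 0.12206257811322274
((559.1292114257812, 381.17303466796875), (297.626953125, 467.17633056640625), 84.7868881225586)
[[312.986  254.1991]
 [778.2299 211.7512]
 [805.2725 508.147 ]
 [340.0285 550.5949]]
hook pts 518 [ 0.4109 -0.3158  0.05  ] [ 0.5563 -0.1207  0.0825]
table z 0.00022708315982933325
steel 75
[ 0.531  -0.1578  0.0649] [ 0.5498  0.8353 -0.0062] [ 0.5016 -0.2007  0.0531] [ 0.5563 -0.1207  0.0712]
high 316 [ 0.4808 -0.2372  0.0724] [ 0.5452  0.8382 -0.0139]
top green 9668 0.1205472836970376
((560.4164428710938, 382.4537353515625), (301.86932373046875, 460.1247863769531), 84.60484313964844)
[[317.1817 253.8191]
 [775.2681 210.5563]
 [803.6511 511.0883]
 [345.5648 554.3511]]
hook pts 405 [ 0.4128 -0.3164  0.0504] [ 0.5559 -0.1195  0.0803]
table z -0.0010652163250397528
steel 48
[ 0.5278 -0.1589  0.0641] [-0.5342 -0.8453 -0.0038] [ 0.504  -0.1981  0.0578] [ 0.552  -0.1195  0.0706]
high 284 [ 0.473  -0.2449  0.0716] [-0.5385 -0.8426  0.0066]
```

Run:
```python
from m import *
c0=np.array([.4656,-.258]);
for n,tag in(('scene','s0'),('top','t0')):
    p,P,ok=cloud(n,tag);hsv=cv2.cvtColor(p,cv2.COLOR_RGB2HSV)
    roi=np.zeros_like(ok)
    if n=='scene': roi[150:235,215:305]=1
    else: roi[165:235,335:420]=1
    k=roi&ok&(P[...,2]>.05)
    for h in(56.8,57.2,57.6):
        a=np.radians(h);ax=np.array([np.cos(a),np.sin(a)]);nn=np.array([-ax[1],ax[0]])
        q=P[...,:2]-c0;s=q@ax;l=q@nn
        st=k&(hsv[...,1]<60)&(s>.06); red=k&(hsv[...,1]>170)&((hsv[...,0]<6)|(hsv[...,0]>174))
        ha=k&(P[...,2]>.0715)&(s>-.035)&(s<.05)&(abs(l)<.03)
        print(n,h,'rod s',s[st].min(),s[st].max(),'l near/far',l[st&(s<.1)].mean(),l[st&(s>.13)].mean(),'red s',s[red].min() if red.any() else None,'handle l',np.percentile(l[ha],[2,50,98]),[np.median(l[ha&(s>x)&(s<x+.03)]) for x in(-.035,0,.02)],'z',np.median(P[...,2][ha]))
```

```text
scene 56.8 rod s 0.06770120800501805 0.1634896186114141 l near/far 0.00044564817908863665 0.00023675613459440324 red s -0.06083590029887675 handle l [-0.0137 -0.0018  0.0091] [np.float64(-0.0005073763876318843), np.float64(-0.0026694723340308056), np.float64(-0.001964941450704438)] z 0.07423073842682903
scene 57.2 rod s 0.06770843949705804 0.16348950053546712 l near/far -0.0001441735563240875 -0.0008062486850865028 red s -0.06091128086839159 handle l [-0.0137 -0.0017  0.009 ] [np.float64(-8.16273207461311e-05), np.float64(-0.0027332373378605506), np.float64(-0.0021430278700077647)] z 0.07423266296357012
scene 57.6 rod s 0.06771237097527932 0.16348141421191337 l near/far -0.0007339882649210764 -0.0018492142093439472 red s -0.06098369270800991 handle l [-0.0139 -0.0017  0.009 ] [np.float64(-4.332640871200792e-06), np.float64(-0.0028716618540310765), np.float64(-0.0023210098411560686)] z 0.07423266296357012
top 56.8 rod s 0.07154577904414626 0.1631898560674475 l near/far 0.0017838066706367508 0.0025979345596688873 red s -0.05983153448212818 handle l [-0.0093  0.0005  0.0114] [np.float64(-0.0004951785627350445), np.float64(0.001267801582125401), np.float64(0.0011707260467522193)] z 0.07363088602607237
top 57.2 rod s 0.07154383585514275 0.16321055642004295 l near/far 0.001192642736234138 0.0015814844203619496 red s -0.059835874183117414 handle l [-0.0093  0.0004  0.0115] [np.float64(-0.0004143510621158144), np.float64(0.0011634603285956735), np.float64(0.0009114362232109978)] z 0.07363088602607237
top 57.6 rod s 0.07153840572051297 0.16322330212037428 l near/far 0.0006014206741071325 0.0005649572017354971 red s -0.059837297568014786 handle l [-0.0092  0.0004  0.0116] [np.float64(-0.00033350336661037863), np.float64(0.0010590623696509274), np.float64(0.000652101977554102)] z 0.07363088602607237
```

Call:
drive_tool --increments '[[[24,-28,11,0,0,-0.12,85],[24,-28,11,0,0,-0.12,85],[24,-28,11,0,0,-0.12,85],[24,-28,11,0,0,-0.12,85],[24,-28,11,0,0,-0.12,85],[24,-28,11,0,0,-0.12,85],[24,-28,11,0,0,-0.12,85],[24,-28,11,0,0,-0.12,85],[24,-28,11,0,0,-0.12,85],[24,-28,11,0,0,-0.12,85],[24,-28,11,0,0,-0.12,85],[8,-38,0,0,0,-0.12,85]]]'

```text
time_s: 1.1
eef_pos: [0.41, 0.2121, 0.4259]
eef_rot: [[0.994, 0.003, 0.112], [-0.112, 0.001, 0.994], [0.003, -1.0, 0.001]]
wrist_force: [1.0, -0.2, 0.9]
grip_width: 0.997
```

Call:
drive_tool --increments '[[[5,-39,-8,0,0,-0.077,85],[5,-39,-8,0,0,-0.077,85],[5,-39,-8,0,0,-0.077,85],[5,-39,-8,0,0,-0.077,85],[5,-39,-8,0,0,-0.077,85],[5,-39,-8,0,0,-0.076,85],[5,-39,-8,0,0,0,85],[5,-39,-12,0,0,0,85],[5,-39,-12,0,0,0,85],[5,-39,-12,0,0,0,85],[5,-39,-12,0,0,0,85],[0,0,0,0,0,0,85]]]'

```text
time_s: 2.1
eef_pos: [0.4618, -0.2217, 0.3175]
eef_rot: [[0.84, -0.003, 0.542], [-0.542, -0.0, 0.84], [-0.002, -1.0, -0.002]]
wrist_force: [0.6, 0.0, -0.3]
grip_width: 0.993
```

Run:
```python
from m import *
s=env.read_state()
R=s['eef_rot'];print(s['eef_pos'],np.degrees(np.arctan2(R[1,0],R[0,0])),R,s['wrist_force'],s['joints'])
```

```text
[ 0.4618 -0.2217  0.3175] -32.84494530803026 [[ 0.8401 -0.0029  0.5424]
 [-0.5424 -0.0004  0.8401]
 [-0.0022 -1.     -0.0019]] [ 0.5647  0.0055 -0.2731] [-0.6035  0.1892 -0.0839  1.2999 -0.002   1.5405]
```

Call:
drive_tool --increments '[[[4,-36,0,0,0,0,85],[0,0,-36,0,0,0,85],[0,0,-36,0,0,0,85],[0,0,-36,0,0,0,85],[0,0,-33,0,0,0,85],[0,0,-20,0,0,0,85],[0,0,-10,0,0,0,85],[0,0,0,0,0,0,85]]]'

```text
time_s: 2.77
eef_pos: [0.4645, -0.2506, 0.1475]
eef_rot: [[0.844, -0.004, 0.537], [-0.537, 0.003, 0.844], [-0.005, -1.0, 0.0]]
wrist_force: [-1.3, 0.1, 0.2]
grip_width: 0.998
```

Call:
drive_tool --increments '[[[0,0,0,0,0,0,85],[0,0,0,0,0,0,85]]]'

```text
time_s: 2.93
eef_pos: [0.4669, -0.2525, 0.1516]
eef_rot: [[0.844, 0.002, 0.537], [-0.537, -0.002, 0.844], [0.003, -1.0, -0.0]]
wrist_force: [-0.9, -0.0, 0.9]
grip_width: 0.995
```

Run:
```python
from m import *
s=env.read_state()
R=s['eef_rot'];print(s['eef_pos'],np.degrees(np.arctan2(R[1,0],R[0,0])),R,s['wrist_force'])
p,d=snap('scene','s1');cv2.imwrite('pics/s1c.png',cv2.resize(p[100:250,180:330,::-1],None,fx=4,fy=4,interpolation=3))
```

```text
[ 0.4669 -0.2525  0.1516] -32.47229989934092 [[ 0.8436  0.0023  0.5369]
 [-0.5369 -0.0017  0.8437]
 [ 0.0028 -1.     -0.0002]] [-0.9124 -0.0117  0.8875]
```

View pics/s1c.png

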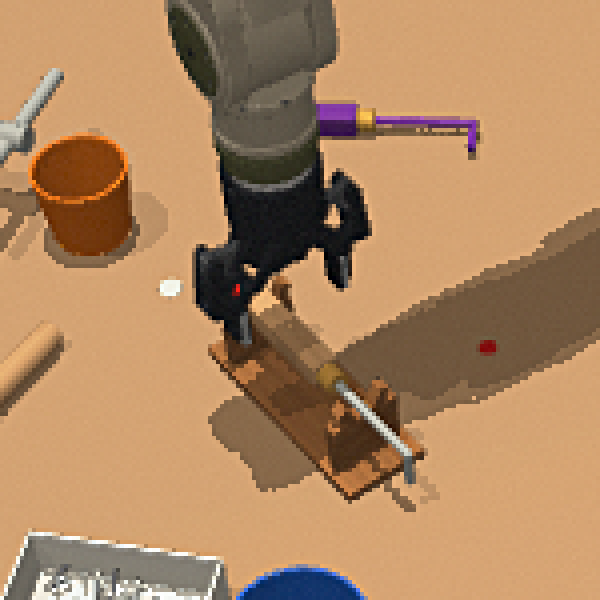

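Call:
drive_tool --increments '[[[-1,-5,-8,0,0,-0.006,85],[0,0,-14,0,0,0,85],[0,0,-10,0,0,0,85],[0,0,-4,0,0,0,85],[0,0,0,0,0,0,85],[0,0,0,0,0,0,85]]]'

```text
time_s: 3.48
eef_pos: [0.4648, -0.257, 0.1138]
eef_rot: [[0.84, -0.0, 0.542], [-0.542, 0.0, 0.84], [-0.0, -1.0, 0.0]]
wrist_force: [-0.5, 0.2, -0.6]
grip_width: 0.999
```

Call:
drive_tool --grip_force 90 --increments '[[[0,0,1,0,0,0,20],[0,0,0,0,0,0,20],[0,0,0,0,0,0,15],[0,0,0,0,0,0,15],[0,0,0,0,0,0,15],[0,0,0,0,0,0,15],[0,0,0,0,0,0,15],[0,0,0,0,0,0,15]]]'

```text
time_s: 4.15
eef_pos: [0.4653, -0.2573, 0.1155]
eef_rot: [[0.84, 0.001, 0.542], [-0.542, -0.001, 0.84], [0.001, -1.0, -0.0]]
wrist_force: [0.7, 0.4, 6.3]
grip_width: 0.265
```

Run:
```python
from m import *
s=env.read_state()
R=s['eef_rot'];print(s,np.degrees(np.arctan2(R[1,0],R[0,0])))
```

```text
{'time_s': 4.15, 'joints': array([-0.6562,  0.364 , -0.3732,  0.8322,  0.    ,  1.4877]), 'dq': array([ 0.0004,  0.0012, -0.0012,  0.0006, -0.0006,  0.0001]), 'joint_efforts': array([ -0.038 , -43.0299,  23.194 ,  -0.1437,  -0.0133,  -0.0471]), 'eef_pos': array([ 0.4653, -0.2573,  0.1155]), 'eef_rot': array([[ 0.8403,  0.0011,  0.5422],
       [-0.5422, -0.0009,  0.8403],
       [ 0.0014, -1.    , -0.0001]]), 'wrist_force': array([0.6718, 0.3689, 6.2969]), 'moment': array([ 0.0235,  0.0519, -0.1214]), 'grip_width': 0.26506547232566385} -32.831021102497104
```

Run:
```python
from m import *
for nm,u,v,z in(('purp tip',297,218,.02),('purp neck',309,238,.02),('purp end',333,264,.02),('bucket',354,131,.095),('tubL',376,125,.05),('tubL2',378,150,.05),('railA',260,155,.03),('railB',253,221,.03)):
    print(nm,onz('top',u,v,z))
o=np.array([.5597,.3815]);a=np.radians(84.7);ex=np.array([np.cos(a),np.sin(a)]);ey=np.array([-ex[1],ex[0]])
for z in (.0,.02,.05):
  for u,v in((150+441/4,105+201/4),(150+414/4,105+466/4)):
    q=onz('top',u,v,z)[:2]-o;print(z,q@ex,q@ey)
```

```text
purp tip [0.4261 0.092  0.02  ]
purp neck [0.3504 0.0489 0.02  ]
purp end [ 0.2531 -0.0366  0.02  ]
bucket [ 0.7317 -0.1283  0.095 ]
tubL [ 0.7689 -0.2166  0.05  ]
tubL2 [ 0.6703 -0.219   0.05  ]
railA [0.6707 0.2281 0.03  ]
railB [0.4186 0.2544 0.03  ]
0.0 -0.13756904105822346 -0.13213629872000632
0.0 -0.13562713397848172 0.12753796773319157
0.02 -0.14152478734138826 -0.12656949079160992
0.02 -0.13960980088033206 0.12950491654240065
0.05 -0.14745840676613545 -0.11821927889901535
0.05 -0.14558380123310746 0.1324553397562144
```

Call:
drive_tool --increments '[[[0,0,6,0,0,0,15],[0,0,12,0,0,0,15],[0,0,20,0,0,0,15],[0,0,25,0,0,0,15],[0,0,25,0,0,0,15],[0,0,0,0,0,0,15],[0,0,0,0,0,0,15]]]'

```text
time_s: 4.73
eef_pos: [0.4653, -0.2574, 0.2039]
eef_rot: [[0.84, 0.002, 0.542], [-0.542, -0.002, 0.84], [0.002, -1.0, -0.0]]
wrist_force: [0.1, 0.5, -2.4]
grip_width: 0.265
```

Run:
```python
from m import *
s=env.read_state();print(s['wrist_force'],s['moment'],s['eef_pos'],s['grip_width'])
p,d=snap('scene','s2');cv2.imwrite('pics/s2c.png',cv2.resize(p[100:250,180:330,::-1],None,fx=4,fy=4,interpolation=3))
```

```text
[ 0.1291  0.4803 -2.3967] [-0.1024  0.0525 -0.039 ] [ 0.4653 -0.2574  0.2039] 0.2646111069306449
```

View pics/s2c.png

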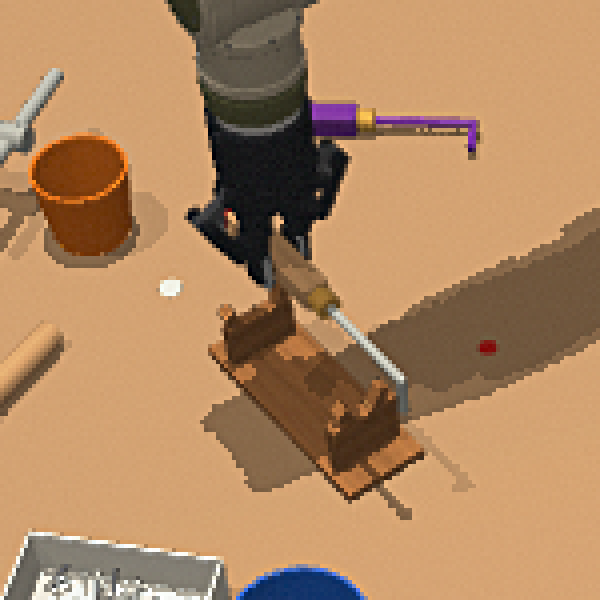

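```bash
cat > tilt.py <<'E'
from m import *
def tilt(n,tag,show=True):
    p,P,ok=cloud(n,tag);hsv=cv2.cvtColor(p,cv2.COLOR_RGB2HSV)
    s=env.read_state();R=s['eef_rot'];c=s['eef_pos'][:2]
    ax=np.array([-R[1,0],R[0,0]]);nn=np.array([-ax[1],ax[0]])
    q=P[...,:2]-c;a=q@ax;l=q@nn;z=s['eef_pos'][2]-.0535
    k=ok&(abs(l)<.012)&(a>.06)&(a<.175)&(P[...,2]>z-.05)&(P[...,2]<z+.03)&(hsv[...,1]<75)
    rod=k&(P[...,2]>z-.012)
    if rod.sum()>5:
        f=np.polyfit(a[rod],P[...,2][rod],1);g=np.polyfit(a[rod],l[rod],1)
        print(n,rod.sum(),'slope',f[0],'z rel axis at .11',np.polyval(f,.11)-z,'lat slope',g[0],'lat at .11',np.polyval(g,.11),'amax',a[k].max(),'zmin',P[...,2][k].min()-z)
E
python3 - <<'E'
from tilt import *
tilt('scene','s2'); snap('top','t2');tilt('top','t2')
E
```

```text
scene 85 slope -0.05408787683105863 z rel axis at .11 0.0036028089882160497 lat slope -0.00823654767385626 lat at .11 -0.0016583341101605083 amax 0.1647868668004965 zmin -0.03253343187264415
top 60 slope -0.007881719998445419 z rel axis at .11 0.0025245912852325803 lat slope -0.0017903237574009867 lat at .11 0.0005456178496987694 amax 0.1607794739175129 zmin -0.019966102696749588
```

Call:
drive_tool --increments '[[[15,27,0,0,0,0.048,15],[15,27,0,0,0,0.048,15],[15,27,0,0,0,0.048,15],[15,27,0,0,0,0.048,15],[15,27,0,0,0,0.048,15],[15,27,0,0,0,0.048,15],[15,27,-10,0,0,0.048,15],[15,27,-10,0,0,0.048,15],[15,27,-10,0,0,0.048,15],[15,27,-10,0,0,0.048,15],[0,0,-10,0,0,0,15],[0,0,0,0,0,0,15]]]'

```text
time_s: 5.83
eef_pos: [0.6128, 0.0148, 0.1483]
eef_rot: [[0.996, -0.007, 0.09], [-0.09, 0.001, 0.996], [-0.007, -1.0, -0.0]]
wrist_force: [-0.4, 0.4, -2.8]
grip_width: 0.261
```

```bash
cat > st.py <<'E'
from tilt import *
o=np.array([.5597,.3815]);a_=np.radians(84.7);ex=np.array([np.cos(a_),np.sin(a_)]);ey=np.array([-ex[1],ex[0]])
def st():
    s=env.read_state();R=s['eef_rot'];ax=np.array([-R[1,0],R[0,0]])
    pr=s['eef_pos'][:2]+.16*ax-o
    f=s['wrist_force'][:2]
    print('t %.2f'%s['time_s'],'tcp',s['eef_pos'],'head %.2f'%np.degrees(np.arctan2(ax[1],ax[0])),'prong riser %.4f %.4f end z %.4f'%(pr@ex,pr@ey,s['eef_pos'][2]-.0535-.034),'F riser %.2f %.2f z %.2f'%(f@ex,f@ey,s['wrist_force'][2]),'M',s['moment'],'g %.3f'%s['grip_width'])
def mv(dx,dy): # riser mm -> world mm
    return dx*ex+dy*ey
if __name__=='__main__': st()
E
python3 st.py
```

```text
t 5.83 tcp [0.6128 0.0148 0.1483] head 84.83 prong riser -0.2002 -0.0864 end z 0.0608 F riser 0.33 0.45 z -2.80 M [-0.1151  0.0838  0.0446] g 0.261
```

Call:
drive_tool --increments '[[[0,0,-14,0,0,0,15],[0,0,-9,0,0,0,15],[2,20,0,0,0,0,15],[2,20,0,0,0,0,15],[2,20,0,0,0,0,15],[2,20,0,0,0,0,15],[1,20,0,0,0,0,15],[0,0,0,0,0,0,15],[0,0,0,0,0,0,15]]]'

```text
time_s: 6.58
eef_pos: [0.6231, 0.1128, 0.1292]
eef_rot: [[0.996, -0.002, 0.093], [-0.093, -0.001, 0.996], [-0.002, -1.0, -0.001]]
wrist_force: [-0.3, -0.6, -2.8]
grip_width: 0.268
```

```bash
python3 st.py
python3 - <<'E'
from st import *
snap('top','t3');tilt('top','t3');p,d=snap('scene','s3');tilt('scene','s3')
cv2.imwrite('pics/s3c.png',cv2.resize(p[140:340,330:530,::-1],None,fx=3,fy=3,interpolation=3))
E
```

```text
t 6.58 tcp [0.6231 0.1128 0.1292] head 84.69 prong riser -0.1017 -0.0880 end z 0.0417 F riser -0.67 0.23 z -2.84 M [-0.1334  0.0041  0.0011] g 0.268
scene 39 slope 0.05165024759578092 z rel axis at .11 0.0028189179225621697 lat slope -0.036715513127507156 lat at .11 -0.0013039025304863597 amax 0.1079581175599292 zmin -0.0068735016493609025
```

View pics/s3c.png

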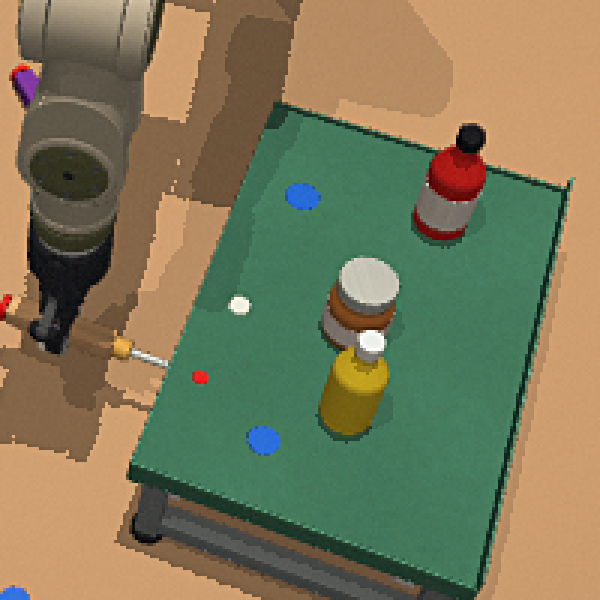

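Call:
drive_tool --increments '[[[0,0,-4,0,0,0,15],[-5,0.5,0,0,0,0,15],[-5,0.5,0,0,0,0,15],[-4,0.4,0,0,0,0,15],[-3,0.3,0,0,0,0,15],[0,0,0,0,0,0,15]]]'

```text
time_s: 7.18
eef_pos: [0.6059, 0.1147, 0.126]
eef_rot: [[0.996, -0.001, 0.093], [-0.093, -0.0, 0.996], [-0.001, -1.0, -0.0]]
wrist_force: [-0.2, -0.7, -2.8]
grip_width: 0.265
```

```bash
python3 st.py
```

```text
t 7.18 tcp [0.6059 0.1147 0.126 ] head 84.68 prong riser -0.1014 -0.0708 end z 0.0385 F riser -0.74 0.12 z -2.85 M [-0.074   0.0201  0.0309] g 0.265
```

Call:
drive_tool --increments '[[[-2.5,0.2,0,0,0,0,15],[-2.5,0.2,0,0,0,0,15]]]'

```text
time_s: 7.35
eef_pos: [0.602, 0.1151, 0.1262]
eef_rot: [[0.996, 0.001, 0.093], [-0.093, -0.0, 0.996], [0.001, -1.0, 0.0]]
wrist_force: [-0.2, 0.1, -2.1]
grip_width: 0.268
```

```bash
python3 st.py
```

```text
t 7.35 tcp [0.602  0.1151 0.1262] head 84.67 prong riser -0.1013 -0.0668 end z 0.0387 F riser 0.03 0.24 z -2.06 M [-0.1122  0.0236  0.0034] g 0.268
```

Call:
drive_tool --increments '[[[-2.5,0.2,0,0,0,0,15],[-2.5,0.2,0,0,0,0,15]]]'

```text
time_s: 7.52
eef_pos: [0.5967, 0.1156, 0.126]
eef_rot: [[0.996, 0.0, 0.093], [-0.093, -0.0, 0.996], [0.0, -1.0, -0.0]]
wrist_force: [-0.3, 0.0, -2.2]
grip_width: 0.264
```

```bash
python3 st.py
```

```text
t 7.52 tcp [0.5967 0.1156 0.126 ] head 84.68 prong riser -0.1014 -0.0615 end z 0.0385 F riser 0.01 0.31 z -2.21 M [-0.1315  0.0247 -0.0138] g 0.264
```

Call:
drive_tool --increments '[[[-2.5,0.2,0,0,0,0,15],[-2.5,0.2,0,0,0,0,15]]]'

```text
time_s: 7.68
eef_pos: [0.5917, 0.1159, 0.1259]
eef_rot: [[0.996, 0.0, 0.093], [-0.093, -0.0, 0.996], [0.0, -1.0, -0.0]]
wrist_force: [-0.0, 0.5, -2.1]
grip_width: 0.263
```

Call:
drive_tool --increments '[[[-2.5,0.2,0,0,0,0,15],[-2.5,0.2,0,0,0,0,15]]]'

```text
time_s: 7.85
eef_pos: [0.5867, 0.1163, 0.1259]
eef_rot: [[0.996, 0.0, 0.093], [-0.093, -0.0, 0.996], [0.0, -1.0, 0.0]]
wrist_force: [0.9, -0.1, -2.0]
grip_width: 0.264
```

Call:
drive_tool --increments '[[[-1.5,0.1,0,0,0,0,15],[0,0,0,0,0,0,15]]]'

```text
time_s: 8.02
eef_pos: [0.585, 0.1164, 0.1259]
eef_rot: [[0.996, -0.0, 0.093], [-0.093, -0.0, 0.996], [-0.0, -1.0, -0.0]]
wrist_force: [-0.5, -0.1, -2.0]
grip_width: 0.263
```

```bash
python3 st.py
```

```text
t 8.02 tcp [0.585  0.1164 0.1259] head 84.68 prong riser -0.1016 -0.0497 end z 0.0384 F riser -0.14 0.48 z -1.97 M [-0.0911 -0.0063  0.0023] g 0.263
```

Noise only. Continue in small steps.

Call:
drive_tool --increments '[[[-2.5,0.2,0,0,0,0,15],[-2.5,0.2,0,0,0,0,15]]]'

```text
time_s: 8.18
eef_pos: [0.5804, 0.1168, 0.126]
eef_rot: [[0.996, 0.0, 0.093], [-0.093, -0.0, 0.996], [0.0, -1.0, 0.0]]
wrist_force: [-0.7, -0.6, -1.8]
grip_width: 0.269
```

Call:
drive_tool --increments '[[[-2,0.2,0,0,0,0,15],[-2,0.2,0,0,0,0,15]]]'

```text
time_s: 8.35
eef_pos: [0.5761, 0.1172, 0.1259]
eef_rot: [[0.996, -0.0, 0.093], [-0.093, -0.0, 0.996], [-0.0, -1.0, -0.0]]
wrist_force: [-0.1, -0.6, -2.8]
grip_width: 0.264
```

```bash
python3 st.py
```

```text
t 8.35 tcp [0.5761 0.1172 0.1259] head 84.67 prong riser -0.1017 -0.0409 end z 0.0384 F riser -0.59 0.00 z -2.83 M [-0.1657  0.0194  0.0105] g 0.264
```

Call:
drive_tool --increments '[[[-2,0.2,0,0,0,0,15],[-2,0.2,0,0,0,0,15]]]'

```text
time_s: 8.52
eef_pos: [0.5722, 0.1176, 0.1259]
eef_rot: [[0.996, 0.0, 0.093], [-0.093, 0.0, 0.996], [0.0, -1.0, 0.0]]
wrist_force: [0.3, 0.3, -1.2]
grip_width: 0.267
```

Call:
drive_tool --increments '[[[-2,0.2,0,0,0,0,15],[-2,0.2,0,0,0,0,15]]]'

```text
time_s: 8.68
eef_pos: [0.5682, 0.118, 0.1259]
eef_rot: [[0.996, 0.0, 0.093], [-0.093, -0.0, 0.996], [0.0, -1.0, -0.0]]
wrist_force: [-0.1, 0.4, -2.5]
grip_width: 0.27
```

Call:
drive_tool --increments '[[[-2,0.2,0,0,0,0,15],[-2,0.2,0,0,0,0,15]]]'

```text
time_s: 8.85
eef_pos: [0.5642, 0.1184, 0.1259]
eef_rot: [[0.996, 0.0, 0.093], [-0.093, -0.0, 0.996], [0.0, -1.0, 0.0]]
wrist_force: [-0.6, -0.1, -2.7]
grip_width: 0.265
```

```bash
python3 st.py
```

```text
t 8.85 tcp [0.5642 0.1184 0.1259] head 84.67 prong riser -0.1016 -0.0289 end z 0.0384 F riser -0.13 0.60 z -2.67 M [-0.0767  0.0245  0.0016] g 0.265
```

Call:
drive_tool --increments '[[[-2,0.2,0,0,0,0,15],[-2,0.2,0,0,0,0,15]]]'

```text
time_s: 9.02
eef_pos: [0.5602, 0.1188, 0.1259]
eef_rot: [[0.996, 0.0, 0.093], [-0.093, -0.0, 0.996], [0.0, -1.0, -0.0]]
wrist_force: [-0.5, 0.4, -2.5]
grip_width: 0.268
```

Call:
drive_tool --increments '[[[-2,0.2,0,0,0,0,15],[-2,0.2,0,0,0,0,15]]]'

```text
time_s: 9.18
eef_pos: [0.5562, 0.1192, 0.126]
eef_rot: [[0.996, 0.0, 0.093], [-0.093, -0.0, 0.996], [0.0, -1.0, -0.0]]
wrist_force: [-0.7, 0.0, -1.6]
grip_width: 0.266
```

Call:
drive_tool --increments '[[[-2,0.2,0,0,0,0,15],[-2,0.2,0,0,0,0,15]]]'

```text
time_s: 9.35
eef_pos: [0.5522, 0.1196, 0.1259]
eef_rot: [[0.996, 0.0, 0.093], [-0.093, 0.0, 0.996], [0.0, -1.0, 0.0]]
wrist_force: [-1.0, -0.5, -1.2]
grip_width: 0.262
```

```bash
python3 st.py
```

```text
t 9.35 tcp [0.5522 0.1196 0.1259] head 84.67 prong riser -0.1015 -0.0168 end z 0.0384 F riser -0.56 0.95 z -1.17 M [-0.0715 -0.0174  0.0221] g 0.262
```

Call:
drive_tool --increments '[[[-2,0.2,0,0,0,0,15],[-2,0.2,0,0,0,0,15]]]'

```text
time_s: 9.52
eef_pos: [0.5494, 0.12, 0.1263]
eef_rot: [[0.996, 0.003, 0.094], [-0.094, 0.0, 0.996], [0.003, -1.0, 0.0]]
wrist_force: [5.2, -0.2, -2.9]
grip_width: 0.267
```

Call:
drive_tool --increments '[[[-2,0.2,0,0,0,0,15],[-2,0.2,0,0,0,0,15]]]'

```text
time_s: 9.68
eef_pos: [0.5474, 0.1202, 0.127]
eef_rot: [[0.995, 0.007, 0.096], [-0.096, -0.0, 0.995], [0.007, -1.0, 0.001]]
wrist_force: [9.4, 0.1, -4.0]
grip_width: 0.264
```

Call:
drive_tool --increments '[[[-2,0.2,0,0,0,0,15],[-2,0.2,0,0,0,0,15]]]'

```text
time_s: 9.85
eef_pos: [0.5453, 0.1205, 0.1277]
eef_rot: [[0.995, 0.011, 0.097], [-0.097, 0.0, 0.995], [0.011, -1.0, 0.001]]
wrist_force: [11.7, 0.9, -4.7]
grip_width: 0.266
```

Call:
drive_tool --increments '[[[-2,0.2,0,0,0,0,15],[-2,0.2,0,0,0,0,15]]]'

```text
time_s: 10.02
eef_pos: [0.5432, 0.1209, 0.1284]
eef_rot: [[0.995, 0.015, 0.099], [-0.099, 0.0, 0.995], [0.015, -1.0, 0.002]]
wrist_force: [15.1, 1.4, -5.1]
grip_width: 0.267
```

```bash
python3 st.py
```

```text
t 10.02 tcp [0.5432 0.1209 0.1284] head 84.35 prong riser -0.1011 -0.0086 end z 0.0409 F riser 2.74 -14.92 z -5.10 M [-0.2712 -3.5942 -2.47  ] g 0.267
```

Call:
drive_tool --increments '[[[10,-1,0,0,0,0,15],[10,-1,0,0,0,0,15],[0,0,0,0,0,0,15]]]'

```text
time_s: 10.27
eef_pos: [0.5581, 0.1189, 0.1263]
eef_rot: [[0.996, 0.002, 0.093], [-0.093, 0.0, 0.996], [0.002, -1.0, 0.0]]
wrist_force: [0.9, -0.1, -0.8]
grip_width: 0.265
```

```bash
python3 st.py;python3 - <<'E'
from st import *
snap('top','t4');tilt('top','t4');snap('scene','s4');tilt('scene','s4')
E
```

```text
t 10.27 tcp [0.5581 0.1189 0.1263] head 84.66 prong riser -0.1016 -0.0227 end z 0.0388 F riser -0.05 -0.93 z -0.81 M [-0.1135 -0.0961  0.0095] g 0.265
scene 36 slope -0.013228669059994482 z rel axis at .11 0.002209003564111592 lat slope 0.004496193450388444 lat at .11 -0.00214182127836165 amax 0.10659373714628914 zmin -0.004372358295721662
```

Call:
drive_tool --increments '[[[0,0,7,0,0,0,15],[0,0,7,0,0,0,15],[-15,1.4,0,0,0,0,15],[-20,1.9,0,0,0,0,15],[-20,1.9,0,0,0,0,15],[0,0,0,0,0,0,15],[0,0,-4,0,0,0,15],[0,0,-4,0,0,0,15],[0,0,0,0,0,0,15]]]'

```text
time_s: 11.12
eef_pos: [0.5019, 0.1243, 0.1316]
eef_rot: [[0.996, 0.001, 0.093], [-0.093, -0.0, 0.996], [0.001, -1.0, -0.0]]
wrist_force: [-0.0, -0.9, -1.5]
grip_width: 0.266
```

```bash
python3 st.py
```

```text
t 11.12 tcp [0.5019 0.1243 0.1316] head 84.67 prong riser -0.1014 0.0337 end z 0.0441 F riser -0.87 -0.04 z -1.52 M [-0.1228  0.0843 -0.0125] g 0.266
```

Call:
drive_tool --increments '[[[0,0,-3,0,0,0,15],[0,0,-2.5,0,0,0,15],[2,-0.2,0,0,0,0,15],[2,-0.2,0,0,0,0,15],[0,0,0,0,0,0,15]]]'

```text
time_s: 11.53
eef_pos: [0.5062, 0.1239, 0.1264]
eef_rot: [[0.996, 0.001, 0.093], [-0.093, -0.0, 0.996], [0.001, -1.0, 0.0]]
wrist_force: [0.2, 0.0, -1.6]
grip_width: 0.263
```

```bash
python3 st.py
```

```text
t 11.53 tcp [0.5062 0.1239 0.1264] head 84.66 prong riser -0.1014 0.0294 end z 0.0389 F riser 0.06 -0.17 z -1.59 M [-0.1396  0.0179 -0.0406] g 0.263
```

Now sweep back one small step per reading.

Call:
drive_tool --increments '[[[2,-0.2,0,0,0,0,15],[1.5,-0.1,0,0,0,0,15]]]'

```text
time_s: 11.7
eef_pos: [0.5092, 0.1237, 0.1265]
eef_rot: [[0.996, 0.0, 0.093], [-0.093, -0.0, 0.996], [0.0, -1.0, -0.0]]
wrist_force: [0.4, -0.1, -2.5]
grip_width: 0.265
```

Call:
drive_tool --increments '[[[1.5,-0.1,0,0,0,0,15],[1.5,-0.1,0,0,0,0,15]]]'

```text
time_s: 11.87
eef_pos: [0.5117, 0.1235, 0.1264]
eef_rot: [[0.996, -0.001, 0.092], [-0.092, -0.0, 0.996], [-0.001, -1.0, -0.0]]
wrist_force: [-2.2, 0.7, -2.2]
grip_width: 0.266
```

Call:
drive_tool --increments '[[[1,-0.1,0,0,0,0,15],[0,0,0,0,0,0,15]]]'

```text
time_s: 12.03
eef_pos: [0.5121, 0.1234, 0.1261]
eef_rot: [[0.996, -0.002, 0.092], [-0.092, 0.0, 0.996], [-0.002, -1.0, -0.0]]
wrist_force: [-2.4, -0.2, -0.9]
grip_width: 0.262
```

```bash
python3 st.py
```

```text
t 12.03 tcp [0.5121 0.1234 0.1261] head 84.71 prong riser -0.1014 0.0236 end z 0.0386 F riser -0.46 2.33 z -0.93 M [-0.0093  0.6206  0.4477] g 0.262
```

Call:
drive_tool --increments '[[[-7,0.7,0,0,0,0,15],[-1.5,-17,0,0,0,0,15],[-1.5,-17,0,0,0,0,15],[13,-1.2,0,0,0,0,15],[12,-1.1,0,0,0,0,15],[0,0,0,0,0,0,15],[0,0,0,0,0,0,15]]]'

```text
time_s: 12.62
eef_pos: [0.5282, 0.0877, 0.1266]
eef_rot: [[0.996, 0.001, 0.093], [-0.093, -0.0, 0.996], [0.001, -1.0, 0.0]]
wrist_force: [-1.1, 0.2, -1.6]
grip_width: 0.268
```

```bash
python3 st.py
```

```text
t 12.62 tcp [0.5282 0.0877 0.1266] head 84.64 prong riser -0.1355 0.0041 end z 0.0391 F riser 0.06 1.13 z -1.56 M [-0.0856  0.0222  0.0304] g 0.268
```

Call:
drive_tool --increments '[[[0.2,2,0,0,0,0,15],[0.2,2,0,0,0,0,15]]]'

```text
time_s: 12.78
eef_pos: [0.5274, 0.0921, 0.1263]
eef_rot: [[0.996, -0.001, 0.093], [-0.093, 0.0, 0.996], [-0.001, -1.0, -0.0]]
wrist_force: [0.2, 0.5, -2.0]
grip_width: 0.263
```

Call:
drive_tool --increments '[[[0.1,1.5,0,0,0,0,15],[0.1,1,0,0,0,0,15]]]'

```text
time_s: 12.95
eef_pos: [0.528, 0.0948, 0.1264]
eef_rot: [[0.996, -0.0, 0.092], [-0.092, 0.0, 0.996], [-0.0, -1.0, 0.0]]
wrist_force: [0.4, 0.8, -2.5]
grip_width: 0.268
```

Call:
drive_tool --increments '[[[0.1,1.5,0,0,0,0,15],[0.1,1,0,0,0,0,15]]]'

```text
time_s: 13.12
eef_pos: [0.5285, 0.0971, 0.1264]
eef_rot: [[0.996, 0.0, 0.093], [-0.093, -0.0, 0.996], [0.0, -1.0, -0.0]]
wrist_force: [-0.5, -0.4, -1.6]
grip_width: 0.268
```

Call:
drive_tool --increments '[[[0.1,1.5,0,0,0,0,15],[0.1,1,0,0,0,0,15]]]'

```text
time_s: 13.28
eef_pos: [0.5289, 0.0995, 0.1264]
eef_rot: [[0.996, 0.0, 0.093], [-0.093, 0.0, 0.996], [0.0, -1.0, 0.0]]
wrist_force: [0.6, 0.3, -2.6]
grip_width: 0.269
```

Call:
drive_tool --increments '[[[0.1,1,0,0,0,0,15],[0.1,1,0,0,0,0,15]]]'

```text
time_s: 13.45
eef_pos: [0.5291, 0.101, 0.1264]
eef_rot: [[0.996, 0.0, 0.093], [-0.093, -0.001, 0.996], [0.0, -1.0, -0.001]]
wrist_force: [-1.1, -4.4, -0.6]
grip_width: 0.268
```

Call:
drive_tool --increments '[[[0.1,1,0,0,0,0,15],[0.1,1,0,0,0,0,15]]]'

```text
time_s: 13.62
eef_pos: [0.5292, 0.1022, 0.1265]
eef_rot: [[0.996, -0.0, 0.094], [-0.094, -0.003, 0.996], [0.0, -1.0, -0.003]]
wrist_force: [-1.6, -6.1, -0.1]
grip_width: 0.264
```

Call:
drive_tool --increments '[[[-0.6,-6,0,0,0,0,15],[0,0,7,0,0,0,15],[0,0,7,0,0,0,15],[1,12,0,0,0,0,15],[1,11,0,0,0,0,15],[0,0,0,0,0,0,15],[0,0,0,0,0,0,15]]]'

```text
time_s: 14.2
eef_pos: [0.5307, 0.1215, 0.1405]
eef_rot: [[0.996, 0.0, 0.091], [-0.091, 0.0, 0.996], [0.0, -1.0, 0.0]]
wrist_force: [-0.7, -0.0, -2.3]
grip_width: 0.268
```

```bash
python3 st.py
```

```text
t 14.20 tcp [0.5307 0.1215 0.1405] head 84.78 prong riser -0.1016 0.0051 end z 0.0530 F riser -0.11 0.74 z -2.26 M [-0.093   0.0196  0.016 ] g 0.268
```

Within a millimetre; lower gently.

Call:
drive_tool --increments '[[[0,0,-4,0,0,0,15],[0,0,-3,0,0,0,15],[0,0,-1.5,0,0,0,15]]]'

```text
time_s: 14.45
eef_pos: [0.5302, 0.1202, 0.131]
eef_rot: [[0.996, -0.001, 0.093], [-0.093, -0.0, 0.996], [-0.001, -1.0, -0.0]]
wrist_force: [-0.3, 0.4, -2.6]
grip_width: 0.266
```

Call:
drive_tool --increments '[[[0,0,-1.5,0,0,0,15],[0,0,-1,0,0,0,15]]]'

```text
time_s: 14.62
eef_pos: [0.5305, 0.1201, 0.129]
eef_rot: [[0.996, -0.001, 0.093], [-0.093, -0.0, 0.996], [-0.001, -1.0, -0.0]]
wrist_force: [-0.2, -0.4, -1.6]
grip_width: 0.265
```

```bash
python3 st.py
```

```text
t 14.62 tcp [0.5305 0.1201 0.129 ] head 84.65 prong riser -0.1030 0.0048 end z 0.0415 F riser -0.45 0.15 z -1.64 M [-0.1288 -0.0073 -0.0048] g 0.265
```

Call:
drive_tool --increments '[[[0,0,-1.5,0,0,0,15],[0,0,-1.5,0,0,0,15]]]'

```text
time_s: 14.78
eef_pos: [0.5308, 0.1201, 0.1263]
eef_rot: [[0.996, 0.0, 0.093], [-0.093, 0.0, 0.996], [0.0, -1.0, 0.0]]
wrist_force: [0.2, 0.1, -3.1]
grip_width: 0.265
```

Call:
drive_tool --increments '[[[0,0,-2,0,0,0,15],[0,0,-2,0,0,0,15],[0,0,0,0,0,0,15]]]'

```text
time_s: 15.03
eef_pos: [0.5305, 0.1202, 0.122]
eef_rot: [[0.996, -0.001, 0.093], [-0.093, -0.0, 0.996], [-0.001, -1.0, -0.0]]
wrist_force: [0.2, 0.1, -2.1]
grip_width: 0.269
```

```bash
python3 st.py
```

```text
t 15.03 tcp [0.5305 0.1202 0.122 ] head 84.67 prong riser -0.1029 0.0049 end z 0.0345 F riser 0.09 -0.16 z -2.13 M [-0.0809  0.0016  0.034 ] g 0.269
```

Call:
drive_tool --increments '[[[0,0,-2,0,0,0,15],[-0.1,-1.5,0,0,0,0,15],[-0.1,-1.5,0,0,0,0,15],[-0.1,-1,0,0,0,0,15],[-0.1,-1,0,0,0,0,15],[-0.1,-1,0,0,0,0,15]]]'

```text
time_s: 15.53
eef_pos: [0.5302, 0.1153, 0.1204]
eef_rot: [[0.996, 0.0, 0.092], [-0.092, 0.003, 0.996], [0.0, -1.0, 0.003]]
wrist_force: [1.0, 5.5, -4.6]
grip_width: 0.266
```

```bash
python3 st.py
```

```text
t 15.53 tcp [0.5302 0.1153 0.1204] head 84.72 prong riser -0.1078 0.0048 end z 0.0329 F riser 5.59 -0.44 z -4.58 M [ 0.8501 -0.1283  0.0143] g 0.266
```

Caught (5.6 N pull). Ease on.

Call:
drive_tool --increments '[[[-0.1,-1,0,0,0,0,15],[-0.1,-1,0,0,0,0,15],[-0.1,-1.5,0,0,0,0,15],[-0.2,-2,0,0,0,0,15],[-0.2,-2,0,0,0,0,15]]]'

```text
time_s: 15.95
eef_pos: [0.5295, 0.1079, 0.1203]
eef_rot: [[0.996, 0.0, 0.092], [-0.092, 0.003, 0.996], [0.0, -1.0, 0.003]]
wrist_force: [0.1, 6.2, -4.4]
grip_width: 0.266
```

```bash
python3 st.py
```

```text
t 15.95 tcp [0.5295 0.1079 0.1203] head 84.73 prong riser -0.1152 0.0049 end z 0.0328 F riser 6.18 0.47 z -4.43 M [ 0.8615 -0.1108 -0.0358] g 0.266
```

Call:
drive_tool --increments '[[[-0.2,-2.5,0,0,0,0,15],[-0.3,-3,0,0,0,0,15],[-0.3,-3,0,0,0,0,15],[-0.3,-3,0,0,0,0,15],[-0.3,-3,0,0,0,0,15],[-0.3,-3,0,0,0,0,15],[-0.3,-3,0,0,0,0,15],[-0.3,-3,0,0,0,0,15],[-0.3,-3,0,0,0,0,15],[-0.3,-3,0,0,0,0,15]]]'

```text
time_s: 16.78
eef_pos: [0.5267, 0.0783, 0.1204]
eef_rot: [[0.996, 0.001, 0.092], [-0.092, 0.003, 0.996], [0.0, -1.0, 0.003]]
wrist_force: [1.6, 6.9, -4.7]
grip_width: 0.266
```

```bash
python3 st.py
```

```text
t 16.78 tcp [0.5267 0.0783 0.1204] head 84.72 prong riser -0.1450 0.0049 end z 0.0329 F riser 7.04 -1.00 z -4.67 M [ 0.9004 -0.2051 -0.0645] g 0.266
```

Call:
drive_tool --increments '[[[-0.3,-3,0,0,0,0,15],[-0.3,-3,0,0,0,0,15],[-0.3,-3,0,0,0,0,15],[-0.3,-3,0,0,0,0,15],[-0.3,-3,0,0,0,0,15],[-0.3,-3,0,0,0,0,15],[-0.3,-3,0,0,0,0,15],[-0.3,-3,0,0,0,0,15],[-0.3,-3,0,0,0,0,15],[-0.3,-3,0,0,0,0,15],[-0.3,-3,0,0,0,0,15],[-0.3,-3,0,0,0,0,15]]]'

```text
time_s: 17.78
eef_pos: [0.5232, 0.0423, 0.1204]
eef_rot: [[0.996, 0.001, 0.092], [-0.092, 0.003, 0.996], [0.001, -1.0, 0.003]]
wrist_force: [2.1, 6.4, -4.0]
grip_width: 0.27
```

```bash
python3 st.py
```

```text
t 17.78 tcp [0.5232 0.0423 0.1204] head 84.72 prong riser -0.1812 0.0050 end z 0.0329 F riser 6.54 -1.49 z -4.03 M [ 0.8728 -0.2697 -0.1083] g 0.270
```

Call:
drive_tool --increments '[[[-0.3,-3,0,0,0,0,15],[-0.3,-3,0,0,0,0,15],[-0.3,-3,0,0,0,0,15],[-0.3,-3,0,0,0,0,15],[-0.3,-3,0,0,0,0,15],[-0.3,-3,0,0,0,0,15],[-0.3,-3,0,0,0,0,15],[-0.3,-3,0,0,0,0,15],[-0.3,-3,0,0,0,0,15],[-0.3,-3,0,0,0,0,15],[-0.3,-3,0,0,0,0,15],[-0.3,-3,0,0,0,0,15]]]'

```text
time_s: 18.78
eef_pos: [0.5197, 0.0062, 0.1204]
eef_rot: [[0.996, 0.001, 0.092], [-0.092, 0.003, 0.996], [0.001, -1.0, 0.003]]
wrist_force: [2.1, 5.9, -4.2]
grip_width: 0.269
```

Run:
```python
from st import *
st();p,d=snap('scene','s5');cv2.imwrite('pics/s5c.png',cv2.resize(p[140:340,280:480,::-1],None,fx=3,fy=3,interpolation=3))
```

```text
t 18.78 tcp [0.5197 0.0062 0.1204] head 84.71 prong riser -0.2174 0.0052 end z 0.0329 F riser 6.06 -1.55 z -4.17 M [ 0.9651 -0.359  -0.1588] g 0.269
```

View pics/s5c.png

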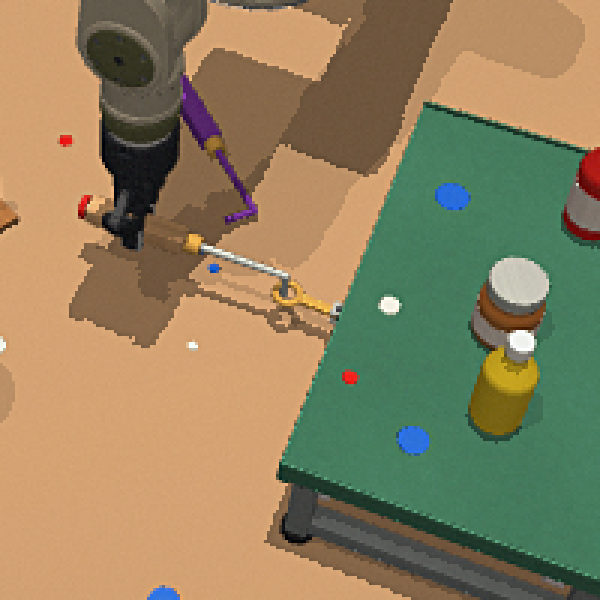

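Call:
drive_tool --increments '[[[-0.2,-3,0,0,0,0,15],[-0.2,-3,0,0,0,0,15],[-0.2,-3,0,0,0,0,15],[-0.2,-3,0,0,0,0,15],[-0.2,-3,0,0,0,0,15],[-0.2,-3,0,0,0,0,15],[-0.2,-3,0,0,0,0,15],[-0.2,-3,0,0,0,0,15],[-0.2,-3,0,0,0,0,15],[-0.2,-3,0,0,0,0,15],[-0.3,-3,0,0,0,0,15],[-0.3,-3,0,0,0,0,15]]]'

```text
time_s: 19.83
eef_pos: [0.5166, -0.0297, 0.1202]
eef_rot: [[0.996, -0.0, 0.092], [-0.092, 0.003, 0.996], [-0.0, -1.0, 0.003]]
wrist_force: [0.6, 6.8, -4.2]
grip_width: 0.267
```

```bash
python3 st.py
```

```text
t 19.83 tcp [ 0.5166 -0.0297  0.1202] head 84.72 prong riser -0.2534 0.0050 end z 0.0327 F riser 6.79 -0.02 z -4.20 M [ 0.9729 -0.1892 -0.0967] g 0.267
```

Call:
drive_tool --increments '[[[-0.2,-2,0,0,0,0,15],[-0.2,-2,0,0,0,0,15],[-0.2,-2,0,0,0,0,15],[-0.2,-2,0,0,0,0,15],[-0.2,-2,0,0,0,0,15]]]'

```text
time_s: 20.25
eef_pos: [0.5156, -0.0397, 0.1202]
eef_rot: [[0.996, -0.0, 0.092], [-0.092, 0.003, 0.996], [-0.0, -1.0, 0.003]]
wrist_force: [1.4, 6.2, -3.4]
grip_width: 0.266
```

```bash
python3 st.py
```

```text
t 20.25 tcp [ 0.5156 -0.0397  0.1202] head 84.71 prong riser -0.2634 0.0050 end z 0.0327 F riser 6.27 -0.83 z -3.43 M [ 0.9541 -0.1802 -0.0726] g 0.266
```

Now 1 mm steps to the stop, reading every couple of mm.

Call:
drive_tool --increments '[[[-0.1,-1,0,0,0,0,15],[-0.1,-1,0,0,0,0,15],[-0.1,-1,0,0,0,0,15],[-0.1,-1,0,0,0,0,15]]]'

```text
time_s: 20.58
eef_pos: [0.5152, -0.0437, 0.1202]
eef_rot: [[0.996, 0.0, 0.092], [-0.092, 0.003, 0.996], [-0.0, -1.0, 0.003]]
wrist_force: [1.9, 6.5, -4.0]
grip_width: 0.265
```

Call:
drive_tool --increments '[[[-0.1,-1,0,0,0,0,15],[-0.1,-1,0,0,0,0,15],[-0.1,-1,0,0,0,0,15]]]'

```text
time_s: 20.83
eef_pos: [0.5149, -0.0466, 0.1202]
eef_rot: [[0.996, -0.0, 0.092], [-0.092, 0.003, 0.996], [-0.0, -1.0, 0.003]]
wrist_force: [0.8, 6.9, -4.8]
grip_width: 0.266
```

Call:
drive_tool --increments '[[[-0.1,-1,0,0,0,0,15],[-0.1,-1,0,0,0,0,15]]]'

```text
time_s: 21.0
eef_pos: [0.5148, -0.0486, 0.1203]
eef_rot: [[0.996, 0.0, 0.092], [-0.092, 0.003, 0.996], [-0.0, -1.0, 0.003]]
wrist_force: [0.3, 5.6, -3.8]
grip_width: 0.261
```

Call:
drive_tool --increments '[[[-0.1,-1,0,0,0,0,15],[0,-0.5,0,0,0,0,15]]]'

```text
time_s: 21.17
eef_pos: [0.5146, -0.05, 0.1202]
eef_rot: [[0.996, 0.0, 0.092], [-0.092, 0.003, 0.996], [-0.0, -1.0, 0.003]]
wrist_force: [1.7, 6.7, -4.5]
grip_width: 0.262
```

Call:
drive_tool --increments '[[[-0.1,-1,0,0,0,0,15],[0,-0.5,0,0,0,0,15]]]'

```text
time_s: 21.33
eef_pos: [0.5145, -0.0504, 0.12]
eef_rot: [[0.996, 0.0, 0.092], [-0.092, 0.006, 0.996], [-0.0, -1.0, 0.006]]
wrist_force: [3.2, 12.8, -5.8]
grip_width: 0.266
```

Call:
drive_tool --increments '[[[-0.1,-1,0,0,0,0,15],[0,0,0,0,0,0,15]]]'

```text
time_s: 21.5
eef_pos: [0.5144, -0.0506, 0.1198]
eef_rot: [[0.996, 0.0, 0.091], [-0.091, 0.008, 0.996], [-0.0, -1.0, 0.008]]
wrist_force: [2.8, 14.4, -6.9]
grip_width: 0.266
```

Call:
drive_tool --increments '[[[0.2,2,0,0,0,0,15],[0.2,2,0,0,0,0,15],[0.2,2,0,0,0,0,15],[0.1,1,0,0,0,0,15],[0,0,0,0,0,0,15]]]'

```text
time_s: 21.92
eef_pos: [0.5154, -0.0469, 0.1206]
eef_rot: [[0.996, 0.0, 0.093], [-0.093, -0.001, 0.996], [0.0, -1.0, -0.001]]
wrist_force: [0.4, -0.5, -2.4]
grip_width: 0.267
```

```bash
python3 st.py;python3 - <<'E'
from st import *
p,d=snap('scene','s6');cv2.imwrite('pics/s6c.png',cv2.resize(p[140:300,260:460,::-1],None,fx=4,fy=4,interpolation=3)[:600])
E
```

```text
t 21.92 tcp [ 0.5154 -0.0469  0.1206] head 84.67 prong riser -0.2706 0.0045 end z 0.0331 F riser -0.50 -0.44 z -2.36 M [-0.1019 -0.0208  0.0421] g 0.267
```

View pics/s6c.png

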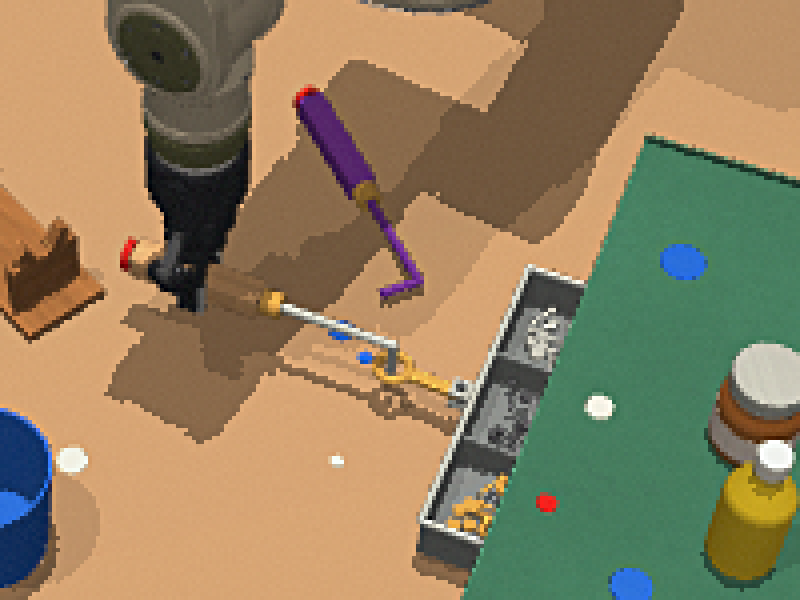

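Call:
drive_tool --increments '[[[0,0,2,0,0,0,15],[0,0,3,0,0,0,15],[0,0,4,0,0,0,15],[0,0,0,0,0,0,15]]]'

```text
time_s: 22.3
eef_pos: [0.5159, -0.047, 0.1304]
eef_rot: [[0.996, 0.002, 0.093], [-0.093, -0.0, 0.996], [0.002, -1.0, -0.0]]
wrist_force: [0.5, -0.4, -2.1]
grip_width: 0.269
```

Call:
drive_tool --increments '[[[0,0,4,0,0,0,15],[0,0,6,0,0,0,15],[0,0,12,0,0,0,15],[0,0,20,0,0,0,15],[0,0,20,0,0,0,15],[0,0,20,0,0,0,15],[0,0,0,0,0,0,15]]]'

```text
time_s: 22.88
eef_pos: [0.5174, -0.0472, 0.2159]
eef_rot: [[0.996, 0.007, 0.093], [-0.093, -0.002, 0.996], [0.007, -1.0, -0.001]]
wrist_force: [0.8, 0.8, -2.2]
grip_width: 0.263
```

```bash
python3 st.py;python3 - <<'E'
from st import *
snap('scene','s7');snap('top','t7');tilt('scene','s7');tilt('top','t7')
p,P,ok=cloud('scene','s7')
# tray front: tray rim z ~55
q=P[...,:2]-o;xr=q@ex;yr=q@ey
k=ok&(abs(P[...,2]-.055)<.004)&(abs(yr)<.12)&(xr<-.15)&(xr>-.26)
print('tray rim scene xr min',np.percentile(xr[k],[0,2,5,20]),k.sum())
p,P,ok=cloud('top','t7');q=P[...,:2]-o;xr=q@ex;yr=q@ey
k=ok&(abs(P[...,2]-.055)<.006)&(abs(yr)<.12)&(xr<-.15)&(xr>-.26)
print('top',np.percentile(xr[k],[0,2,5,20]),k.sum())
E
```

```text
t 22.88 tcp [ 0.5174 -0.0472  0.2159] head 84.68 prong riser -0.2708 0.0025 end z 0.1284 F riser 0.83 -0.71 z -2.22 M [-0.0754 -0.0867  0.0068] g 0.263
scene 88 slope -0.04678074455219968 z rel axis at .11 0.005273104835234077 lat slope -0.006501773145475712 lat at .11 -0.0034080819329398993 amax 0.1631812773517657 zmin -0.026903775086674325
top 40 slope -0.05577718634552897 z rel axis at .11 0.003971410550994231 lat slope -0.01752560024946903 lat at .11 -0.0007200679135768858 amax 0.1607337251515336 zmin -0.02517397736848362
tray rim scene xr min [-0.2207 -0.216  -0.208  -0.2043] 127
top [-0.2214 -0.2172 -0.2057 -0.2038] 115
```

Call:
drive_tool --increments '[[[-6.5,-26,0,0,0,-0.06,15],[-6.5,-26,0,0,0,-0.06,15],[-6.5,-26,0,0,0,-0.06,15],[-6.5,-26,0,0,0,-0.06,15],[-6.5,-26,0,0,0,-0.06,15],[-6.5,-26,0,0,0,-0.06,15],[-6.5,-26,0,0,0,-0.06,15],[-6.5,-26,0,0,0,-0.06,15],[0,0,0,0,0,0,15],[0,0,0,0,0,0,15],[0,0,0,0,0,0,15]]]'

```text
time_s: 23.9
eef_pos: [0.4626, -0.254, 0.2101]
eef_rot: [[0.84, -0.002, 0.542], [-0.542, 0.002, 0.84], [-0.003, -1.0, 0.001]]
wrist_force: [-0.2, 0.8, -1.3]
grip_width: 0.27
```

```bash
python3 st.py;python3 - <<'E'
from st import *
s=env.read_state();print(s['eef_rot'])
snap('scene','s8');snap('top','t8');tilt('scene','s8');tilt('top','t8')
E
```

```text
t 23.90 tcp [ 0.4626 -0.254   0.2101] head 57.18 prong riser -0.4999 -0.0360 end z 0.1226 F riser 0.79 0.28 z -1.32 M [-0.0372  0.0142  0.0133] g 0.270
[[ 0.8403 -0.0019  0.542 ]
 [-0.542   0.002   0.8404]
 [-0.0027 -1.      0.0007]]
scene 80 slope -0.026319600692993203 z rel axis at .11 0.002288325230860949 lat slope -0.011350149754001837 lat at .11 -0.0010754469790814067 amax 0.16413566367897492 zmin -0.034541265763832624
top 61 slope -0.00046974463085318335 z rel axis at .11 0.0010097402390439325 lat slope -0.004214209974906202 lat at .11 0.00112508001305455 amax 0.1614334514951226 zmin -0.018809348654374752
```

Call:
drive_tool --increments '[[[2.7,-3.3,-5,0,0,0,15],[0,0,-20,0,0,0,15],[0,0,-20,0,0,0,15],[0,0,-15,0,0,0,15],[0,0,0,0,0,0,15],[0,0,0,0,0,0,15]]]'

```text
time_s: 24.5
eef_pos: [0.4658, -0.257, 0.1506]
eef_rot: [[0.841, -0.002, 0.541], [-0.541, 0.001, 0.841], [-0.002, -1.0, 0.0]]
wrist_force: [0.8, 0.4, -2.1]
grip_width: 0.267
```

```bash
python3 st.py
```

```text
t 24.50 tcp [ 0.4658 -0.257   0.1506] head 57.24 prong riser -0.5025 -0.0392 end z 0.0631 F riser 0.44 -0.74 z -2.14 M [-0.1186 -0.0062 -0.0248] g 0.267
```

Call:
drive_tool --increments '[[[-0.4,-0.3,-8,0,0,0,15],[0,0,-8,0,0,0,15],[0,0,-6,0,0,0,15],[0,0,-4,0,0,0,15],[0,0,-3,0,0,0,15],[0,0,0,0,0,0,15]]]'

```text
time_s: 25.0
eef_pos: [0.4653, -0.2581, 0.1217]
eef_rot: [[0.84, -0.001, 0.542], [-0.542, 0.001, 0.84], [-0.001, -1.0, 0.0]]
wrist_force: [-0.3, -0.0, -1.6]
grip_width: 0.269
```

```bash
python3 st.py
```

```text
t 25.00 tcp [ 0.4653 -0.2581  0.1217] head 57.16 prong riser -0.5037 -0.0390 end z 0.0342 F riser -0.07 0.27 z -1.56 M [-0.124   0.0595  0.0124] g 0.269
```

Call:
drive_tool --increments '[[[0,0.7,-2,0,0,0,15],[0,0,-2,0,0,0,15],[0,0,-1,0,0,0,15],[0,0,0,0,0,0,15]]]'

```text
time_s: 25.33
eef_pos: [0.4656, -0.2576, 0.1173]
eef_rot: [[0.84, 0.0, 0.542], [-0.542, -0.0, 0.84], [0.0, -1.0, -0.0]]
wrist_force: [0.3, -0.7, -2.6]
grip_width: 0.269
```

Call:
drive_tool --increments '[[[0,0,-1,0,0,0,15],[0,0,0,0,0,0,15]]]'

```text
time_s: 25.5
eef_pos: [0.4656, -0.2576, 0.1164]
eef_rot: [[0.84, 0.0, 0.542], [-0.542, -0.0, 0.84], [0.0, -1.0, -0.0]]
wrist_force: [-0.3, 0.1, -2.7]
grip_width: 0.265
```

```bash
python3 st.py
```

```text
t 25.50 tcp [ 0.4656 -0.2576  0.1164] head 57.17 prong riser -0.5032 -0.0393 end z 0.0289 F riser 0.07 0.29 z -2.69 M [-0.0743  0.0547  0.024 ] g 0.265
```

Call:
drive_tool --increments '[[[0,0,-0.8,0,0,0,15],[0,0,0,0,0,0,15]]]'

```text
time_s: 25.67
eef_pos: [0.4657, -0.2577, 0.1156]
eef_rot: [[0.84, 0.0, 0.542], [-0.542, -0.0, 0.84], [0.0, -1.0, 0.0]]
wrist_force: [-0.1, -0.5, -1.8]
grip_width: 0.268
```

Call:
drive_tool --increments '[[[0,0,-0.7,0,0,0,15],[0,0,0,0,0,0,15]]]'

```text
time_s: 25.83
eef_pos: [0.4657, -0.2577, 0.1155]
eef_rot: [[0.84, 0.001, 0.542], [-0.542, -0.0, 0.84], [0.001, -1.0, -0.0]]
wrist_force: [-2.0, 0.2, 3.2]
grip_width: 0.262
```

Call:
drive_tool --grip_force 20 --increments '[[[0,0,0,0,0,0,25],[0,0,0,0,0,0,30],[0,0,0,0,0,0,40],[0,0,0,0,0,0,55],[0,0,0,0,0,0,75],[0,0,0,0,0,0,80],[0,0,0,0,0,0,80],[0,0,0,0,0,0,80]]]'

```text
time_s: 26.5
eef_pos: [0.4656, -0.2576, 0.1149]
eef_rot: [[0.84, 0.0, 0.542], [-0.542, -0.0, 0.84], [0.0, -1.0, -0.0]]
wrist_force: [0.4, -0.3, -0.3]
grip_width: 0.936
```

Call:
drive_tool --increments '[[[0,0,5,0,0,0,80],[0,0,10,0,0,0,80],[0,0,20,0,0,0,80],[0,0,25,0,0,0,80],[0,0,25,0,0,0,80],[0,0,25,0,0,0,80],[0,0,25,0,0,0,80],[-10,0,25,0,0,0,80],[-10,0,25,0,0,0,80],[0,0,0,0,0,0,80],[0,0,0,0,0,0,80]]]'

```text
time_s: 27.42
eef_pos: [0.446, -0.2582, 0.3026]
eef_rot: [[0.84, 0.004, 0.543], [-0.543, -0.003, 0.84], [0.005, -1.0, -0.001]]
wrist_force: [0.4, -0.3, -0.4]
grip_width: 0.937
```

```bash
python3 st.py;python3 - <<'E'
from st import *
ps,_=snap('scene','s9');snap('top','t9')
cv2.imwrite('pics/s9c.png',cv2.resize(ps[140:300,200:400,::-1],None,fx=4,fy=4,interpolation=3)[:600])
c0=np.array([.4656,-.258]);a=np.radians(57.2);ax=np.array([np.cos(a),np.sin(a)]);nn=np.array([-ax[1],ax[0]])
for n,t in(('scene','s0'),('scene','s9'),('top','t0'),('top','t9')):
    p,P,ok=cloud(n,t);hsv=cv2.cvtColor(p,cv2.COLOR_RGB2HSV)
    q=P[...,:2]-c0;s=q@ax;l=q@nn
    st_=ok&(P[...,2]>.05)&(P[...,2]<.09)&(hsv[...,1]<60)&(s>.06)&(s<.18)&(abs(l)<.02)
    print(n,t,st_.sum(),s[st_].max(),l[st_].mean(),np.polyfit(s[st_],l[st_],1)[0],np.median(P[...,2][st_]))
E
```

```text
t 27.42 tcp [ 0.446  -0.2582  0.3026] head 57.15 prong riser -0.5056 -0.0199 end z 0.2151 F riser -0.24 -0.38 z -0.38 M [-0.0011  0.033  -0.0349] g 0.937
scene s0 75 0.16348950053546712 -0.000659779009489731 -0.009597357706355166 0.06508753177027504
scene s9 63 0.16399986429614122 -0.0013598103124489575 -0.005681071900370933 0.06424946091714157
top t0 48 0.16321055642004295 0.001413355991537995 0.008806503628039043 0.06440535876735354
top t9 52 0.16180621009610086 0.0008745715201572239 0.0010481903386158236 0.06323021110035165
```

View pics/s9.png

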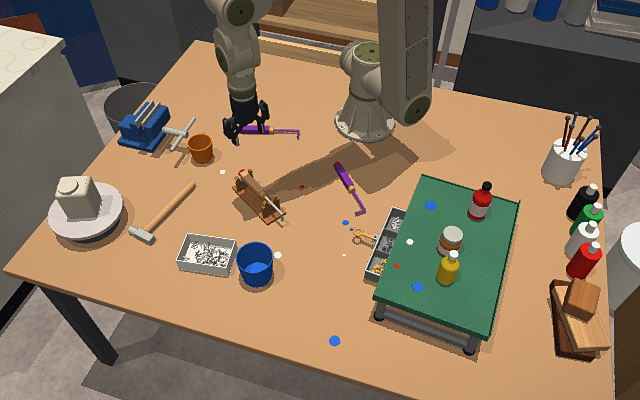

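View pics/s9c.png

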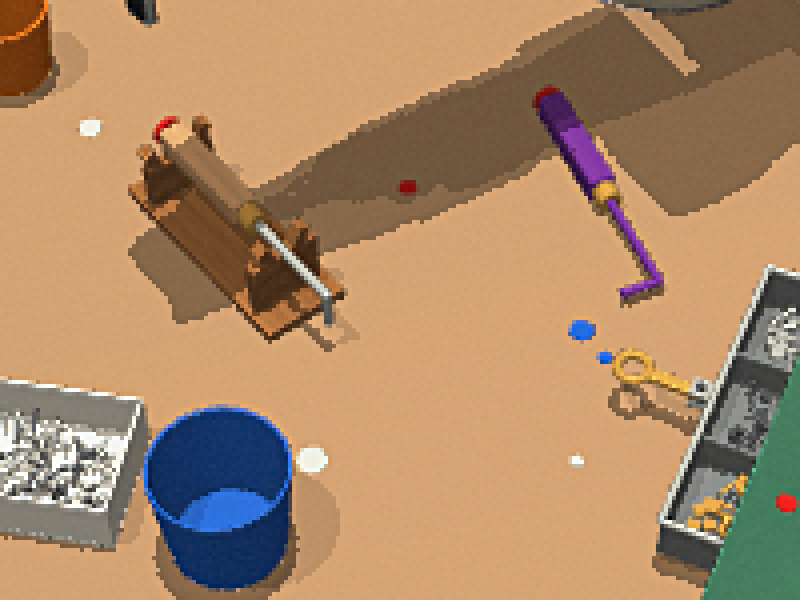

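Run:
```python
from workcell import env
print(env.close_job())
```

```text
the job is handed in; nothing more can be done
None
```

The tray is out against its stop, the hook is back in its rest, and the job was handed in about 27 s in, well under the 66 s limit.

**What I did:** I took the wooden-handled hook from the rest and felt for the eye under the lip. One touch from each side and one from the front put it almost straight ahead. I lowered the prong into it without contact, pulled at a steady 6–7 N until the stop, relaxed, unhooked and laid the hook back.

**Last checks:**
- **Tray:** its front edge measured x ≈ -0.204 in the riser's frame, against -0.203 expected at the stop. It was measured after unhooking.
- **Hook:** both cameras put it within about 1.5 mm of where it lay at the start.
- **Other things:** the last picture shows the bottles, pots, tools and both purple look-alikes looking as they did at the start. I did not measure their positions. The gripper is clear of everything.

**What went less well:**
- The first side touch on the eye climbed to about 15 N before I backed off, because I had several steps queued. That is below the 22 N at which the link would turn.
- The pull also peaked at about 14.5 N along the pull (14.7 N sideways included) against the stop. That is just under your 15 N limit, with little margin.

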